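Uncover a board panel and index the test-fixture carriage to its next hole

ROBOT

A 6-joint arm with a two-finger parallel gripper is mounted at the origin on the work surface. World frame = base frame: x ahead of the robot, y to its left, z up, the work surface at z = 0. Lengths are in m, angles in rad, forces in N, time in s.
With the tool pointing down it reaches from about 0.25 to 0.725 m from the base axis. Payload 4 kg.
Tool frame: the origin (TCP) lies on the centre line of the jaws, within the pads' length; the fingertips stand 17 mm ahead of it and the grasp point (between the pads) lies 2 mm behind it; z points along the fingers, y is the line along which they close (so a half turn about z gives the same grasp; the last joint's range is limited). The gripper opens to 85 mm and grips with 20 to 120 N. Pads are 22 mm wide; open, the fingers measure 114 mm over their backs; the gripper's body (76 mm by 85 mm) begins 54 mm behind the grasp point. The pads swing forward as they close: fully open they stand 13 mm farther back than shut.
Start: joints at [-1.199, 0.241, 0.005, 1.335, 0, 1.571], TCP at [0.182, -0.466, 0.248] pointing down, gripper open.
Joint ranges: [-2.72, 2.72], [-1.05, 1.87], [-1.09, 1.28], [-1.99, 2.15], [-1.42, 1.44], [-3.14, 3.14]. Speed limits (rad/s): [2.79, 2.79, 3.14, 3.14, 3.14, 3.14].

INTERFACE

Orientations are given as a unit quaternion [x, y, z, w].
In Python, from workcell import bot, camera, get_calibration gives the robot as it stands.
- The arm moves only by the tool apply_moves, never from a script. Its argument "steps" is a list of rows, each a list of 3 entries, a list of its own where there are three numbers: the shift along the tool's x, y, z as a fraction of full scale, then the turn, a rotation vector about the tool's x, y, z as a fraction of full scale, then the opening, from 0 (shut) to 1 (fully open). A call has exactly 8 rows; each row shifts and turns the commanded pose from where the row before left it, along the tool's axes as they then stand; what a row does not reach is not made up. Full scale, the value 1, is 20 cm for a shift and pi rad for a turn. A row lasts 1/12 s, in which the tool goes at most 41.7 mm and 7.16 degrees, less where a joint would pass 70% of its speed; a pose out of reach is approached as far as the arm can. A call with a number of a shift or a turn outside -1 to 1 is refused whole. A call with a gripper value outside its range is refused whole. The fingers move at their own pace and stop on an object; the grip force is fixed at half the most. Time passes only in rows, so rows that do not move let the fingers close, or fill a call up. It gives the time, the measured TCP pose, the force, the opening and the grip force at its end, in the units of the state.
- bot.get_obs(): the state, without advancing time (a new reading comes with each control period).
- camera(name): name is "side" or "top"; returns (picture, depth): 420x560x3 uint8, red, green, blue; 420x560 float32, m along the optical axis (not along the pixel's ray), 0 where there is no reading.
- get_calibration(name): a dict with "fov_y" (degrees; the focal length in pixels is half the picture's height over the tangent of half this angle, whatever the lens; pixels are square), "cx", "cy" (the principal point, pixels), "dist_coeffs" ([k1, k2, p1, p2, k3] as OpenCV has them; the pictures are not rectified), "rvec" (rotation vector, rad) and "tvec" (3), from world to camera coordinates, as OpenCV has them. Camera axes: x right, y down, z forward; pixel columns grow to the right and rows downward; lengths in m; the calibration is good to about 2 mm. A picture is of the moment at which its call begins. get_calibration takes no time and is no camera call.
- bot.job_done(): hands the job in; it is judged then, once.
The state is a dict: "clock": time; "joint_pos": joint angles; "joint_vel": joint speeds; "tau": joint torques, N m; "eef_pos": TCP position; "tool_rot": TCP orientation; "ft_force": force on the tool from outside, world axes, zero at the start; "ft_torque": the same for the moment, N m; "grip_width": finger opening in m; "grasp_force": force on a finger pad.
Only numpy, scipy, OpenCV 4.12 (cv2) and the standard library are available. Lean on these libraries where they do the work, as an engineer would, in place of code of your own. Each camera call takes 0.05 s, during which the arm holds its last target. There are 200 camera calls.

TASK

Lift the loose dust cover off the board nest by its knob and set it down, knob up and without dropping it, on the middle of the empty rubber mat. Then pull up the index plunger on the carriage, slide the carriage towards the probe head to the next hole and let the pin go fully home in it; finish while still holding the plunger knob with the pin home, and do not let go. Leave everything else on the bench where it is.

Things in the scene. Friction and masses are not known exactly. Their poses are not given: they have to be found in the camera images.
- fixture: board test fixture fixed to the bench: white case 260 (x) x 320 (y) x 60 high; origin at the centre of its underside, axes along its edges. A carriage slides on its top along y. A black probe head (arm 36 wide, fixture x -40 to 95, 130 to 156 above the bench) hangs over it at fixture y = -28, from a column at the rear (x = 105) whose air cylinder reaches up to 226.
- carriage (a joint): slide of the carriage, m: 0 at the start (pin in the load hole), growing as it goes to the fixture's -y, under the probe head. The next hole is at 0.080, the last at 0.135. Locked (0.7 mm play either way) while the pin is in a hole; with the pin pulled it slides with about 2 N of friction.
- plunger (a joint): travel of the spring-loaded index plunger, m: 0 with the pin fully home in a hole, growing as the knob is pulled straight up; stop at 0.014. The pin (8 thick, round nose; holes 9.5 wide) is clear above 0.010; set down between holes it rests on the bar at about 0.010 and slides on it. The spring pushes it down with 4 N when home, 8 N when fully pulled.
- plunger_knob (a point): centre of the plunger's black round knob (25 across, 26 high, axis vertical) on a bush 18 across; 117 above the bench with the pin home. It stands on a tab of the carriage, on the robot's side (-x) of the nest with 30 free all round it, its underside 18 above the tab. It rides with the carriage: drawn sideways it takes the carriage along.
- next_hole (a point): mouth of the next index hole, in the top (76 above the bench) of the aluminium index bar that runs along the robot's side of the fixture; the plunger's axis must stand here. Axes as the fixture's. At the start it lies 80 from the plunger's axis.
- nest (a point): centre of the top of the black board nest on the carriage (100 x 120 in the fixture's x, y; 108 above the bench; a green board panel lies in its recess), under the cover at the start.
- cover_knob (a point): centre of the black round knob (26 across, 24 high, on a neck 10 high) in the middle of the loose grey dust cover; z up. The cover, 110 x 130, 16 high, is a shallow upturned tray slipped over the nest with 2 play: it must rise 15 to come free. This point is 22 above its flat top, 38 above its lower edge, 133 above the bench at the start. About 160 g.
- mat: empty black rubber mat fixed to the bench, 200 (x) x 220 (y) x 4 thick, to the left of the fixture; origin at the centre of its underside.
- screwdriver: screwdriver, 170 long, lying on the bench to the right of the fixture; to be left alone
- solder_reel: reel of solder, 56 across, 40 high, standing on its flange; to be left alone
- flux_bottle: white plastic bottle, 48 across, 110 high; to be left alone
- spare_board: spare circuit board, 60 x 85, 12 high; to be left alone
- mouse: black computer mouse, 100 x 58 x 34; to be left alone
- parts_tray: black divided parts tray, 130 x 170 x 35; to be left alone
There are look-alikes about, which are no part of the job. Leave any orange or yellow look-alike of the part that bears cover_knob alone.

How it is judged:
On the way, in this order (a step that is already met when the one before it is completed fails the run):
1. the dust cover rests flat on the mat, knob up, let go (x of cover_knob in the frame of mat between -0.06 and 0.06 m and y of cover_knob in the frame of mat between -0.06 and 0.06 m and z of cover_knob in the frame of mat below 0.048 m and angle between cover_knob's own z axis and vertical below 0.08 rad and contact force between cover and anything else above 0.3 N and contact force between the fingers and cover below 0.05 N and linear speed of cover below 0.02 m/s), for 0.2 s.
2. the plunger is pulled until its pin is clear of the load hole (value of joint plunger above 0.009 m), for 0.1 s.
At the end, for the whole second after the job is handed in: Cover at rest on the mat, knob up, untouched, within 60 mm of the mat's centre along each mat axis; carriage still, at the next hole (0.080 within 2.5 mm), pin home (plunger under 2 mm); fingers still holding the knob (2 N or more, grasp point within 20 mm of its axis), all through the last second (all of step 1 and value of joint carriage between 0.0775 and 0.0825 m and value of joint plunger below 0.002 m and velocity of joint carriage between -0.01 and 0.01 m/s and contact force between the fingers and plunger above 2 N and horizontal distance between the grasp point and plunger_knob below 0.02 m); the arm keeps its last pose, push and grip.
It fails at once if the dust cover is dropped (linear speed of cover above 0.5 m/s and contact force between the fingers and cover below 0.05 N).
It fails at once if something else on the bench is knocked out of its place (30 mm) (distance of any of screwdriver, solder_reel, flux_bottle, spare_board, mouse, parts_tray from where it was at the start of the episode above 0.03 m).
It also fails if it takes over 54 s, if anything falls off the work surface, if the arm or the gripper's body presses on something with over 40 N, if the wrist force passes 120 N, or if a joint passes its speed limit or range.

## Working session

There is one attempt and no reset: what is moved stays moved. The work goes in short steps, Python scripts to look and compute and a tool call to move; the robot and the scene stay as the last step left them, time stands still between calls to the robot, and variables do not carry over. Pictures are saved under pics/ and viewed, at most 10 in all, crops included, and the job is handed in when it is done.

Besides the shell and the picture viewer there is one more tool, called after ">>>" by a JSON object that holds its "api" and its "payload", one argument or row to a line. apply_moves: Moves the arm, as the interface text tells. Its arguments: {"type":"object","properties":{"steps":{"type":"array"}},"required":["steps"]}

```bash
mkdir -p pics; ls; cat > h.py <<'E'
import numpy as np, cv2
from workcell import bot, camera, get_calibration
def cal(n):
    c=get_calibration(n); f=210/np.tan(np.radians(c["fov_y"])/2)
    K=np.array([[f,0,c["cx"]],[0,f,c["cy"]],[0,0,1]]); R=cv2.Rodrigues(np.array(c["rvec"],float))[0]
    return K,np.array(c["dist_coeffs"],float),R,np.array(c["tvec"],float).ravel()
def ray(n,uv):
    K,d,R,t=cal(n); p=cv2.undistortPoints(np.array(uv,float).reshape(-1,1,2),K,d).reshape(-1,2)
    return -R.T@t, np.c_[p,np.ones(len(p))]@R   # origin, world dirs with unit optical depth
def onplane(n,uv,z):
    o,D=ray(n,uv); return o+D*((z-o[2])/D[:,2])[:,None]
def atdepth(n,uv,dep):
    o,D=ray(n,uv); return o+D*np.array(dep,float).reshape(-1,1)
def cloud(n,dep):
    v,u=np.mgrid[:420,:560]; P=atdepth(n,np.c_[u.ravel(),v.ravel()],dep.ravel()); P[dep.ravel()==0]=np.nan
    return P.reshape(420,560,3)
def proj(n,P):
    K,d,R,t=cal(n); return cv2.projectPoints(np.array(P,float).reshape(-1,1,3),cv2.Rodrigues(R)[0],t,K,d)[0].reshape(-1,2)
def tri(uv1,uv2,a="top",b="side"):
    o1,d1=ray(a,[uv1]);o2,d2=ray(b,[uv2]);d1=d1[0];d2=d2[0]
    s=np.linalg.lstsq(np.c_[d1,-d2],o2-o1,rcond=None)[0]; p=o1+s[0]*d1;q=o2+s[1]*d2
    return (p+q)/2,np.linalg.norm(p-q)
E
python3 - <<'E'
from h import *
for n in("top","side"):
    im,d=camera(n); cv2.imwrite(f"pics/{n}0.png",im[:,:,::-1]); np.savez(f"{n}0.npz",im=im,d=d); print(n,-cal(n)[2].T@cal(n)[3],(d>0).mean())
o=bot.get_obs(); print({k:np.round(v,3).tolist() for k,v in o.items()})
E
```

```text
pics
top [0.43481612 0.00862279 1.28592897] 0.9960969387755102
side [0.25434805 0.95557244 0.96711357] 0.9960289115646258
{'clock': 0.1, 'joint_pos': [-1.199, 0.241, 0.004, 1.335, 0.0, 1.571], 'joint_vel': [-0.001, -0.0, 0.002, 0.002, 0.0, -0.001], 'tau': [0.001, -37.314, 25.301, 0.011, -0.0, -0.0], 'eef_pos': [0.181, -0.465, 0.248], 'tool_rot': [0.983, 0.185, -0.0, -0.001], 'ft_force': [-0.279, 0.244, 0.432], 'ft_torque': [0.04, -0.028, -0.008], 'grasp_force': 0.0, 'grip_width': 0.085}
```

View pics/top0.png

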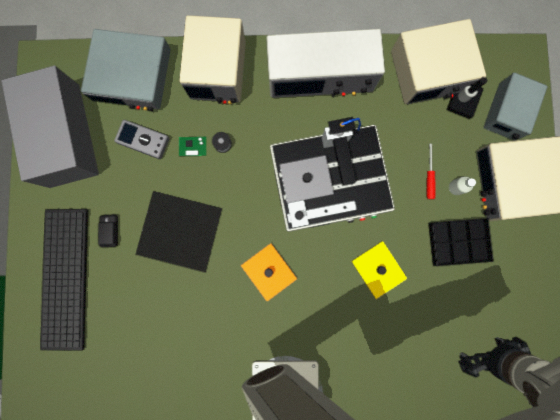

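View pics/side0.png

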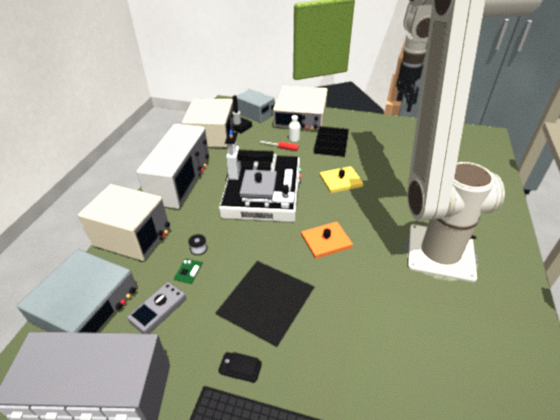

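The top view shows the grey cover with its knob at about (308,177), and the plunger knob on a white tab at about (299,213). The mat is at (179,231). The orange cover at (269,272) and the yellow one at (381,270) are look-alikes. The grey one sits on the fixture's nest, so that's the one meant. I'll confirm this in one crop.

```bash
cat > m1.py <<'E'
from h import *
T=np.load("top0.npz");S=np.load("side0.npz")
a=cv2.resize(T["im"][115:240,260:400],None,fx=3.4,fy=3.4,interpolation=cv2.INTER_CUBIC)
b=cv2.resize(S["im"][140:225,215:305],None,fx=3.4,fy=3.4,interpolation=cv2.INTER_CUBIC)
c=np.zeros((425,790,3),np.uint8);c[:a.shape[0],:a.shape[1]]=a;c[:b.shape[0],480:480+b.shape[1]]=b
cv2.imwrite("pics/crop1.png",c[:,:,::-1])
def blob(m,near,name):
    n,l,s,ce=cv2.connectedComponentsWithStats(m.astype(np.uint8)); i=1+np.argmin(np.linalg.norm(ce[1:]-near,axis=1))
    print(name,ce[i].round(1),s[i]); return l==i
for n,D,nears in(("top",T,((308,177),(299,213))),("side",S,((259,174),(285,190)))):
    P=cloud(n,D["d"]); dark=D["im"].max(2)<75
    for w,(u,v) in zip(("cover","plunger"),nears):
        Q=P[v-14:v+15,u-14:u+15]
        print(n,w,"max z near",np.nanmax(Q[:,:,2]))
        roi=np.zeros((420,560),bool);roi[v-14:v+15,u-14:u+15]=1
        z0=.120 if w=="cover" else .105
        m=blob(roi&dark&(P[:,:,2]>z0),(u,v),w); print("  mean",P[m].mean(0).round(4),"min",P[m].min(0).round(4),"max",P[m].max(0).round(4))
    # mat
    roi=np.zeros((420,560),bool); (u,v)=(179,231) if n=="top" else (266,301); roi[max(v-60,0):v+60,u-60:u+60]=1
    m=blob(roi&(D["im"].max(2)<50)&(P[:,:,2]<.015),(u,v),"mat"); c=cv2.findContours(m.astype(np.uint8),0,1)[0]; c=max(c,key=cv2.contourArea)
    r=cv2.minAreaRect(onplane(n,c.reshape(-1,2),.004)[:,:2].astype(np.float32)); print("  mat",r,P[m][:,2].mean())
    # grey cover top
    (u,v)=nears[0]; roi[:]=0; roi[v-35:v+36,u-35:u+36]=1
    m=roi&(abs(P[:,:,2]-.111)<.006)&(D["im"].max(2)>60)&(D["im"].max(2)<190)
    m=blob(m,(u,v),"covertop");c=max(cv2.findContours(m.astype(np.uint8),0,1)[0],key=cv2.contourArea)
    print("  cov",cv2.minAreaRect(onplane(n,c.reshape(-1,2),.111)[:,:2].astype(np.float32)),P[m][:,2].mean())
# fixture outline in top at z=.06
P=cloud("top",T["d"]); roi=np.zeros((420,560),bool);roi[105:240,262:402]=1
m=roi&(P[:,:,2]>.03); c=max(cv2.findContours(m.astype(np.uint8),0,1)[0],key=cv2.contourArea)
print("fix",cv2.minAreaRect(P[m][:,:2].astype(np.float32)))
E
python3 m1.py
```

```text
top cover max z near 0.14899847391222587
cover [306.7 177.4] [303 173   9   9  62]
  mean [ 0.6151 -0.0635  0.1441] min [ 0.6045 -0.0751  0.139 ] max [ 0.6276 -0.0535  0.149 ]
top plunger max z near 0.13383018805681268
plunger [298.8 214.9] [296 212   7   7  40]
  mean [ 0.5146 -0.0414  0.1297] min [ 0.506  -0.0502  0.1267] max [ 0.5226 -0.0336  0.1338]
mat [178.7 231.1] [ 137  192   84   80 4546]
  mat ((0.478728711605072, 0.31602340936660767), (0.21599097549915314, 0.19469156861305237), 75.48493194580078) 0.003756387904197739
covertop [305.7 179.1] [ 279  156   54   47 1742]
  cov ((0.6158947944641113, -0.06258664280176163), (0.11054157465696335, 0.13014893233776093), 10.557870864868164) 0.11061141915694593
side cover max z near 0.14857229540381423
cover [257.7 176.6] [255 173   7   8  45]
  mean [ 0.6154 -0.0581  0.1385] min [ 0.6064 -0.0702  0.1231] max [ 0.6254 -0.0478  0.1486]
side plunger max z near 0.13653411794413506
plunger [284.5 189. ] [282 185   6   9  46]
  mean [ 0.5161 -0.035   0.1237] min [ 0.5071 -0.0469  0.1063] max [ 0.5274 -0.028   0.1365]
mat [265.4 302.5] [ 217  263   96   82 4109]
  mat ((0.478895366191864, 0.3163412809371948), (0.21338018774986267, 0.19289910793304443), 75.53639221191406) 0.005249908387560973
covertop [265. 179.] [265 179   1   1   1]
  cov ((0.5989759564399719, -0.08547751605510712), (0.0, 0.0), 0.0) 0.11005188644678132
fix ((0.6251955628395081, -0.14160868525505066), (0.27020683884620667, 0.32300204038619995), 10.357369422912598)
```

View pics/crop1.png

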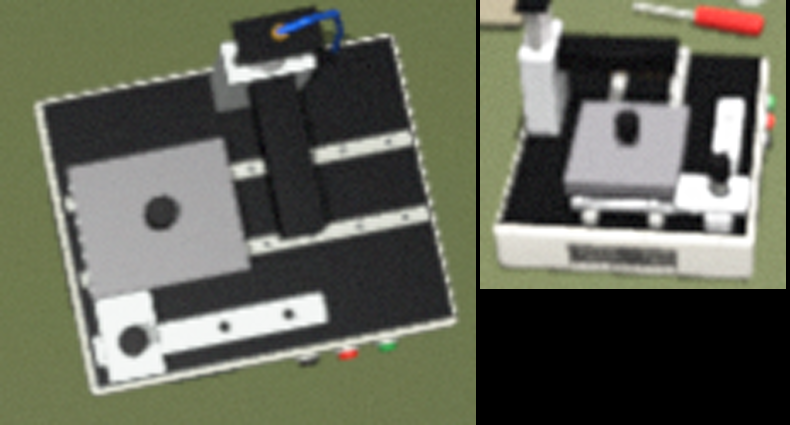

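The crop confirms the grey cover with its knob at (307,177) on the nest. The plunger knob is at (299,215) on the tab, with the index holes to its right at about (326,211) and (345,207). Measured heights are 0.144 for the cover knob top, 0.130 for the plunger top and 0.004 for the mat, and all agree with the text. Moving now.

>>> {"api": "apply_moves", "payload": {
  "steps": [
    [[0.17, -0.068, 0], [0, 0, 0], 0.6],
    [[0.17, -0.068, 0], [0, 0, 0], 0.6],
    [[0.17, -0.068, 0], [0, 0, 0], 0.6],
    [[0.17, -0.068, 0], [0, 0, 0], 0.6],
    [[0.17, -0.068, 0], [0, 0, 0], 0.6],
    [[0.17, -0.068, 0], [0, 0, 0], 0.6],
    [[0.17, -0.068, 0], [0, 0, 0], 0.6],
    [[0.17, -0.068, 0], [0, 0, 0], 0.6]
  ]
}}

```text
clock: 0.77
eef_pos: [0.3963, -0.2641, 0.248]
tool_rot: [0.983, 0.185, -0.0, -0.0]
ft_force: [0.8, -0.1, 0.2]
grip_width: 0.0513
grasp_force: 0.0
```

>>> {"api": "apply_moves", "payload": {
  "steps": [
    [[0.17, -0.068, 0], [0, 0, 0], 0.6],
    [[0.17, -0.068, 0], [0, 0, 0], 0.6],
    [[0.17, -0.068, 0], [0, 0, 0], 0.6],
    [[0.17, -0.068, 0], [0, 0, 0], 0.6],
    [[0.17, -0.068, 0], [0, 0, 0], 0.6],
    [[0.17, -0.068, 0], [0, 0, 0], 0.6],
    [[0.17, -0.068, 0], [0, 0, 0.03], 0.6],
    [[0.17, -0.068, 0], [0, 0, 0.03], 0.6]
  ]
}}

```text
clock: 1.43
eef_pos: [0.6122, -0.0662, 0.2478]
tool_rot: [0.996, 0.09, -0.001, -0.0]
ft_force: [0.7, -0.5, 0.0]
grip_width: 0.0511
grasp_force: 0.0
```

```bash
cat >> h.py <<'E'
from scipy.spatial.transform import Rotation as Ro
def go(target,yaw=None):
    """shift (full-scale units, tool axes) from here to target TCP; yaw wanted of the tool y axis (deg)"""
    o=bot.get_obs();R=Ro.from_quat(o["tool_rot"]).as_matrix()
    print("t",o["clock"],"pos",np.round(o["eef_pos"],4),"j",np.round(o["joint_pos"],3),"F",np.round(o["ft_force"],2),"w",round(float(o["grip_width"]),4),"g",round(float(o["grasp_force"]),1))
    print("tool y yaw",np.degrees(np.arctan2(R[1,1],R[0,1])).round(2),"tilt",np.degrees(np.arccos(-R[2,2])).round(2),"xdir",R[:,0].round(3),"ydir",R[:,1].round(3))
    print("shift units",(R.T@(np.array(target)-o["eef_pos"])/.2).round(4))
E
python3 - <<'E'
from h import *
go([.6155,-.063,.200])
T=np.load("top0.npz");g=T["im"].max(2)
for u,v in((326,211),(345,207)):
    w=g[v-4:v+5,u-4:u+5].astype(float);wt=np.clip(110-w,0,None);yy,xx=np.mgrid[v-4:v+5,u-4:u+5]
    c=((xx*wt).sum()/wt.sum(),(yy*wt).sum()/wt.sum());print("hole",c,onplane("top",[c],.076)[0])
print("plunger",onplane("top",[(298.8,214.9)],.130),"cover",onplane("top",[(306.7,177.4)],.145))
E
```

```text
t 1.4333 pos [ 0.6122 -0.0662  0.2478] j [-0.108  0.479  0.348  1.442  0.     2.854] F [ 0.67 -0.46  0.02] w 0.0511 g 0.0
tool y yaw -79.71 tilt 0.08 xdir [ 0.984  0.179 -0.001] ydir [ 0.179 -0.984 -0.   ]
shift units [ 0.0192 -0.0128  0.2389]
hole (np.float64(326.97435897435895), np.float64(212.17948717948718)) [ 0.52516332 -0.12384408  0.076     ]
hole (np.float64(344.8253968253968), np.float64(207.38095238095238)) [ 0.53830902 -0.17496322  0.076     ]
plunger [[ 0.51454831 -0.04127669  0.13      ]] cover [[ 0.61486487 -0.06349508  0.145     ]]
```

>>> {"api": "apply_moves", "payload": {
  "steps": [
    [[0.01, -0.008, 0.07], [0, 0, 0], 0.6],
    [[0.006, -0.008, 0.07], [0, 0, 0], 0.6],
    [[0, 0, 0.08], [0, 0, 0], 0.6],
    [[0, 0, 0.08], [0, 0, 0], 0.6],
    [[0, 0, 0.08], [0, 0, 0], 0.6],
    [[0, 0, 0.07], [0, 0, 0], 0.6],
    [[0, 0, 0.07], [0, 0, 0], 0.6],
    [[0, 0, 0.05], [0, 0, 0], 0.6]
  ]
}}

```text
clock: 2.1
eef_pos: [0.6132, -0.0642, 0.1321]
tool_rot: [0.996, 0.092, -0.002, -0.0]
ft_force: [-0.3, -0.1, 0.0]
grip_width: 0.0512
grasp_force: 0.0
```

>>> {"api": "apply_moves", "payload": {
  "steps": [
    [[0, 0, 0], [0, 0, 0], 0.6],
    [[0, 0, 0], [0, 0, 0], 0],
    [[0, 0, 0], [0, 0, 0], 0],
    [[0, 0, 0], [0, 0, 0], 0],
    [[0, 0, 0], [0, 0, 0], 0],
    [[0, 0, 0], [0, 0, 0], 0],
    [[0, 0, 0], [0, 0, 0], 0],
    [[0, 0, 0], [0, 0, 0], 0]
  ]
}}

```text
clock: 2.77
eef_pos: [0.6149, -0.0645, 0.1354]
tool_rot: [0.996, 0.091, 0.001, 0.0]
ft_force: [-0.1, -0.1, 3.1]
grip_width: 0.0242
grasp_force: 59.2
```

>>> {"api": "apply_moves", "payload": {
  "steps": [
    [[0, 0, -0.02], [0, 0, 0], 0],
    [[0, 0, -0.03], [0, 0, 0], 0],
    [[0, 0, -0.04], [0, 0, 0], 0],
    [[0, 0, -0.05], [0, 0, 0], 0],
    [[0, 0, -0.06], [0, 0, 0], 0],
    [[0, 0, -0.06], [0, 0, 0], 0],
    [[0, 0, -0.06], [0, 0, 0], 0],
    [[0, 0, -0.06], [0, 0, 0], 0]
  ]
}}

```text
clock: 3.43
eef_pos: [0.6143, -0.0644, 0.2118]
tool_rot: [0.996, 0.092, 0.0, 0.0]
ft_force: [0.1, -0.8, -0.7]
grip_width: 0.0243
grasp_force: 58.9
```

```bash
python3 - <<'E'
from h import *
go([.479,.316,.15])
im,d=camera("side"); im2,d2=camera("top")
cv2.imwrite("pics/lift.png",np.hstack([cv2.resize(im[90:250,180:330],(400,427)),cv2.resize(im2[110:250,250:400],(400,427))])[:,:,::-1])
E
```

```text
t 3.4333 pos [ 0.6143 -0.0644  0.2118] j [-0.104  0.493  0.278  1.355 -0.     2.854] F [ 0.08 -0.77 -0.7 ] w 0.0243 g 58.9
tool y yaw -79.5 tilt 0.04 xdir [0.983 0.182 0.001] ydir [ 0.182 -0.983  0.   ]
shift units [-0.3188 -1.9935  0.3085]
```

View pics/lift.png

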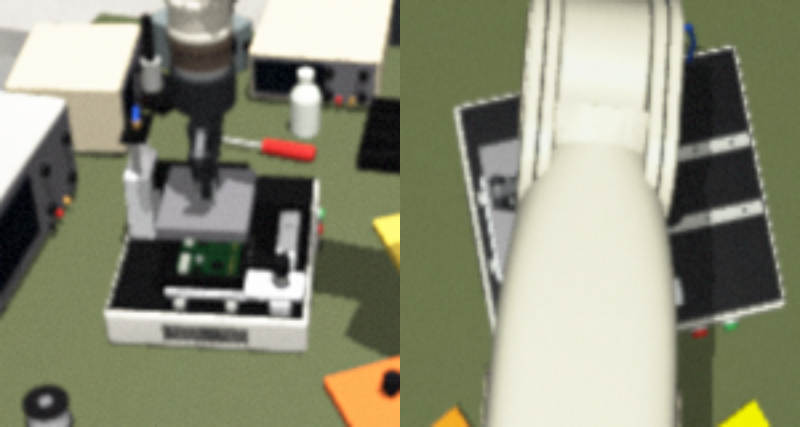

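The cover has come free and hangs level, with the green board visible at (210,258) in the crop. j6 is near its limit, so I turn the tool first and then travel to the mat.

>>> {"api": "apply_moves", "payload": {
  "steps": [
    [[0, 0, 0], [0, 0, -0.02], 0],
    [[0, 0, 0], [0, 0, -0.03], 0],
    [[0, 0, 0], [0, 0, -0.03], 0],
    [[0, 0, 0], [0, 0, -0.03], 0],
    [[0, 0, 0], [0, 0, -0.03], 0],
    [[0, 0, 0], [0, 0, -0.03], 0],
    [[0, 0, 0], [0, 0, -0.03], 0],
    [[0, 0, 0], [0, 0, -0.02], 0]
  ]
}}

```text
clock: 4.2
eef_pos: [0.6139, -0.0643, 0.2098]
tool_rot: [0.905, 0.425, -0.0, -0.0]
ft_force: [-0.1, -0.0, -1.7]
grip_width: 0.0238
grasp_force: 58.9
```

```bash
python3 -c "
from h import *
go([.479,.316,.2118])"
```

```text
t 4.2 pos [ 0.6139 -0.0643  0.2098] j [-0.104  0.494  0.275  1.352 -0.     2.159] F [-0.12 -0.01 -1.74] w 0.0238 g 58.9
tool y yaw -39.66 tilt 0.06 xdir [ 0.638  0.77  -0.001] ydir [ 0.77  -0.638 -0.001]
shift units [ 1.0335 -1.733  -0.0094]
```

>>> {"api": "apply_moves", "payload": {
  "steps": [
    [[0.03, -0.05, 0], [0, 0, 0], 0],
    [[0.06, -0.1, 0], [0, 0, 0], 0],
    [[0.07, -0.12, 0], [0, 0, 0], 0],
    [[0.07, -0.12, 0], [0, 0, 0], 0],
    [[0.07, -0.12, 0], [0, 0, 0], 0],
    [[0.07, -0.12, 0], [0, 0, 0], 0],
    [[0.07, -0.12, 0], [0, 0, 0], 0],
    [[0.07, -0.12, 0], [0, 0, 0], 0]
  ]
}}

```text
clock: 4.87
eef_pos: [0.5448, 0.1273, 0.2101]
tool_rot: [0.906, 0.423, -0.0, -0.0]
ft_force: [-0.5, 0.6, -1.8]
grip_width: 0.0238
grasp_force: 59.0
```

>>> {"api": "apply_moves", "payload": {
  "steps": [
    [[0.08, -0.13, 0], [0, 0, 0], 0],
    [[0.08, -0.13, 0], [0, 0, 0], 0],
    [[0.08, -0.13, 0], [0, 0, 0], 0],
    [[0.08, -0.13, 0], [0, 0, 0], 0],
    [[0.08, -0.13, 0], [0, 0, 0], 0],
    [[0.07, -0.11, 0], [0, 0, 0], 0],
    [[0.03, -0.06, 0], [0, 0, 0], 0],
    [[0.02, -0.04, 0], [0, 0, 0], 0]
  ]
}}

```text
clock: 5.53
eef_pos: [0.4794, 0.3174, 0.21]
tool_rot: [0.906, 0.424, -0.0, -0.0]
ft_force: [0.1, -0.4, -1.2]
grip_width: 0.0238
grasp_force: 59.0
```

```bash
python3 - <<'E'
from h import *
go([.479,.316,.05])
im,d=camera("side"); P=cloud("side",d); hsv=cv2.cvtColor(im,cv2.COLOR_RGB2HSV)
g=(hsv[:,:,1]<40)&(im.max(2)>80)&(P[:,:,2]>.08)&(P[:,:,2]<.22)&(abs(P[:,:,0]-.479)<.1)&(abs(P[:,:,1]-.316)<.1)
q=P[g];print("grey",g.sum(),np.percentile(q,[2,50,98],axis=0).round(3))
E
```

```text
t 5.5333 pos [0.4794 0.3174 0.21  ] j [0.585 0.408 0.14  1.304 0.    2.85 ] F [ 0.06 -0.39 -1.25] w 0.0238 g 59.0
tool y yaw -39.8 tilt 0.04 xdir [ 0.64   0.768 -0.001] ydir [ 0.768 -0.64  -0.   ]
shift units [-0.0061  0.0033  0.8   ]
grey 1406 [[0.406 0.284 0.177]
 [0.471 0.334 0.186]
 [0.552 0.392 0.19 ]]
```

>>> {"api": "apply_moves", "payload": {
  "steps": [
    [[0, 0, 0.06], [0, 0, 0], 0],
    [[0, 0, 0.12], [0, 0, 0], 0],
    [[0, 0, 0.13], [0, 0, 0], 0],
    [[0, 0, 0.13], [0, 0, 0], 0],
    [[0, 0, 0.13], [0, 0, 0], 0],
    [[0, 0, 0.1], [0, 0, 0], 0],
    [[0, 0, 0.05], [0, 0, 0], 0],
    [[0, 0, 0.03], [0, 0, 0], 0]
  ]
}}

```text
clock: 6.25
eef_pos: [0.4803, 0.3139, 0.0586]
tool_rot: [0.906, 0.423, -0.002, 0.0]
ft_force: [-0.7, -0.2, -2.0]
grip_width: 0.0241
grasp_force: 59.0
```

>>> {"api": "apply_moves", "payload": {
  "steps": [
    [[0, 0, 0.01], [0, 0, 0], 0],
    [[0, 0, 0.01], [0, 0, 0], 0],
    [[0, 0, 0.01], [0, 0, 0], 0],
    [[0, 0, 0.005], [0, 0, 0], 0],
    [[0, 0, 0.005], [0, 0, 0], 0],
    [[0, 0, 0.005], [0, 0, 0], 0],
    [[0, 0, 0], [0, 0, 0], 0],
    [[0, 0, 0], [0, 0, 0], 0]
  ]
}}

```text
clock: 6.92
eef_pos: [0.481, 0.3157, 0.0515]
tool_rot: [0.906, 0.423, 0.0, -0.0]
ft_force: [-0.3, 0.6, -1.4]
grip_width: 0.0235
grasp_force: 59.0
```

>>> {"api": "apply_moves", "payload": {
  "steps": [
    [[0, 0, 0.005], [0, 0, 0], 0],
    [[0, 0, 0.005], [0, 0, 0], 0],
    [[0, 0, 0.005], [0, 0, 0], 0],
    [[0, 0, 0.005], [0, 0, 0], 0],
    [[0, 0, 0.005], [0, 0, 0], 0],
    [[0, 0, 0], [0, 0, 0], 0],
    [[0, 0, 0], [0, 0, 0], 0],
    [[0, 0, 0], [0, 0, 0], 0]
  ]
}}

```text
clock: 7.58
eef_pos: [0.4809, 0.3156, 0.0463]
tool_rot: [0.906, 0.423, 0.0, -0.0]
ft_force: [0.1, 0.4, -1.1]
grip_width: 0.0241
grasp_force: 59.0
```

>>> {"api": "apply_moves", "payload": {
  "steps": [
    [[0, 0, 0.005], [0, 0, 0], 0],
    [[0, 0, 0.005], [0, 0, 0], 0],
    [[0, 0, 0.005], [0, 0, 0], 0],
    [[0, 0, 0], [0, 0, 0], 0],
    [[0, 0, 0], [0, 0, 0], 0],
    [[0, 0, 0], [0, 0, 0], 0],
    [[0, 0, 0], [0, 0, 0], 0],
    [[0, 0, 0], [0, 0, 0], 0]
  ]
}}

```text
clock: 8.25
eef_pos: [0.4811, 0.3157, 0.0444]
tool_rot: [0.906, 0.423, 0.0, -0.0]
ft_force: [-1.2, -1.1, 5.2]
grip_width: 0.0241
grasp_force: 59.7
```

>>> {"api": "apply_moves", "payload": {
  "steps": [
    [[0, 0, 0], [0, 0, 0], 0.35],
    [[0, 0, 0], [0, 0, 0], 0.4],
    [[0, 0, 0], [0, 0, 0], 0.5],
    [[0, 0, 0], [0, 0, 0], 0.6],
    [[0, 0, 0], [0, 0, 0], 0.6],
    [[0, 0, 0], [0, 0, 0], 0.6],
    [[0, 0, -0.03], [0, 0, 0], 0.6],
    [[0, 0, -0.05], [0, 0, 0], 0.6]
  ]
}}

```text
clock: 8.92
eef_pos: [0.48, 0.315, 0.0586]
tool_rot: [0.906, 0.423, -0.001, 0.0]
ft_force: [-0.4, 0.5, 0.1]
grip_width: 0.051
grasp_force: 0.0
```

>>> {"api": "apply_moves", "payload": {
  "steps": [
    [[0, 0, -0.1], [0, 0, 0], 0.6],
    [[0, 0, -0.12], [0, 0, 0], 0.6],
    [[0, 0, -0.12], [0, 0, 0], 0.6],
    [[0, 0, -0.12], [0, 0, 0], 0.6],
    [[0, 0, -0.12], [0, 0, 0], 0.6],
    [[0, 0, -0.12], [0, 0, 0], 0.6],
    [[0, 0, -0.08], [0, 0, 0], 0.6],
    [[0, 0, 0], [0, 0, 0], 0.6]
  ]
}}

```text
clock: 9.58
eef_pos: [0.4829, 0.3169, 0.2211]
tool_rot: [0.906, 0.423, 0.005, -0.001]
ft_force: [-0.0, 0.6, 1.1]
grip_width: 0.0512
grasp_force: 0.0
```

```bash
python3 - <<'E'
from h import *
go([.5145,-.041,.21])
im,d=camera("side"); im2,d2=camera("top");P=cloud("side",d)
q=P[(abs(P[:,:,0]-.479)<.03)&(abs(P[:,:,1]-.316)<.03)&(P[:,:,2]>.026)&(P[:,:,2]<.08)];print("knob",len(q),q.mean(0).round(4),q[:,2].max())
q=P[(abs(P[:,:,0]-.479)<.05)&(abs(P[:,:,1]-.316)<.05)&(P[:,:,2]>.012)&(P[:,:,2]<.027)];A=np.c_[q[:,:2]-[.479,.316],np.ones(len(q))];print("top plane",np.linalg.lstsq(A,q[:,2],rcond=None)[0])
cv2.imwrite("pics/placed.png",np.hstack([cv2.resize(im[140:360,180:340],(400,550)),cv2.resize(im2[110:275,120:400],(400,550))])[:,:,::-1])
E
```

```text
t 9.5833 pos [0.4829 0.3169 0.2211] j [ 0.581  0.4    0.158  1.319 -0.     2.848] F [-0.04  0.56  1.06] w 0.0512 g 0.0
tool y yaw -39.9 tilt 0.55 xdir [0.641 0.767 0.009] ydir [ 0.767 -0.641  0.003]
shift units [-1.2723  1.2688  0.0472]
knob 92 [0.4817 0.3207 0.0503] 0.05897079049144893
top plane [ 0.00135952 -0.00331698  0.02110301]
```

View pics/placed.png

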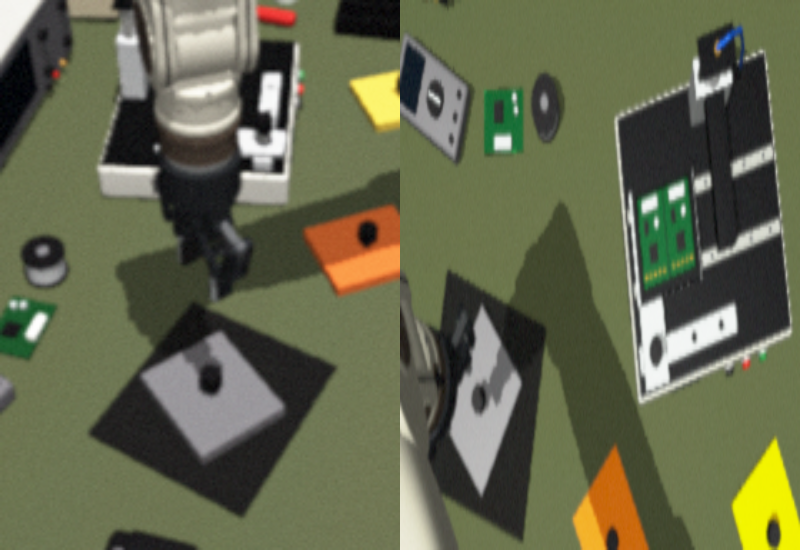

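The cover lies flat and centred on the mat, with the knob near (209,378) in the left crop. The top-plane slopes are under 0.004 and the knob top is at 0.059. Next is the plunger.

>>> {"api": "apply_moves", "payload": {
  "steps": [
    [[-0.085, 0.085, 0], [0, 0, 0], 0.6],
    [[-0.085, 0.085, 0], [0, 0, 0], 0.6],
    [[-0.085, 0.085, 0], [0, 0, 0], 0.6],
    [[-0.085, 0.085, 0], [0, 0, 0], 0.6],
    [[-0.085, 0.085, 0], [0, 0, 0], 0.6],
    [[-0.085, 0.085, 0], [0, 0, 0], 0.6],
    [[-0.085, 0.085, 0], [0, 0, 0], 0.6],
    [[-0.085, 0.085, 0], [0, 0, 0], 0.6]
  ]
}}

```text
clock: 10.35
eef_pos: [0.4969, 0.1226, 0.2137]
tool_rot: [0.906, 0.423, -0.002, -0.0]
ft_force: [-0.3, 0.7, -0.0]
grip_width: 0.0513
grasp_force: 0.0
```

>>> {"api": "apply_moves", "payload": {
  "steps": [
    [[-0.085, 0.085, 0], [0, 0, 0], 0.6],
    [[-0.085, 0.085, 0], [0, 0, 0], 0.6],
    [[-0.085, 0.085, 0], [0, 0, 0], 0.6],
    [[-0.085, 0.085, 0], [0, 0, 0], 0.6],
    [[-0.085, 0.085, 0], [0, 0, 0], 0.6],
    [[-0.085, 0.085, 0], [0, 0, 0], 0.6],
    [[-0.07, 0.07, 0], [0, 0, 0], 0.6],
    [[0, 0, 0], [0, 0, 0.02], 0.6]
  ]
}}

```text
clock: 11.02
eef_pos: [0.5118, -0.0426, 0.2137]
tool_rot: [0.92, 0.392, -0.002, -0.0]
ft_force: [0.9, -0.5, 0.4]
grip_width: 0.0516
grasp_force: 0.0
```

>>> {"api": "apply_moves", "payload": {
  "steps": [
    [[0, 0, 0], [0, 0, 0.03], 0.6],
    [[0, 0, 0], [0, 0, 0.03], 0.6],
    [[0, 0, 0], [0, 0, 0.03], 0.6],
    [[0, 0, 0], [0, 0, 0.03], 0.6],
    [[0, 0, 0], [0, 0, 0.03], 0.6],
    [[0, 0, 0], [0, 0, 0.03], 0.6],
    [[0, 0, 0], [0, 0, 0.02], 0.6],
    [[0, 0, 0], [0, 0, 0], 0.6]
  ]
}}

```text
clock: 11.68
eef_pos: [0.5116, -0.0393, 0.2138]
tool_rot: [0.996, 0.091, -0.002, -0.0]
ft_force: [-1.1, -0.1, -0.4]
grip_width: 0.0514
grasp_force: 0.0
```

```bash
python3 - <<'E'
from h import *
go([.5148,-.041,.1150])
im,d=camera("side"); P=cloud("side",d)
q=P[(abs(P[:,:,0]-.515)<.022)&(abs(P[:,:,1]+.04)<.022)&(P[:,:,2]>.106)&(P[:,:,2]<.145)&(im.max(2)<75)];print("plunger side",len(q),q.min(0).round(4),q.max(0).round(4))
cv2.imwrite("pics/pre.png",cv2.resize(im[60:230,200:370],(600,600),interpolation=cv2.INTER_CUBIC)[:,:,::-1])
E
```

```text
t 11.6833 pos [ 0.5116 -0.0393  0.2138] j [-0.077  0.286 -0.025  1.263  0.     2.883] F [-1.13 -0.12 -0.43] w 0.0514 g 0.0
tool y yaw -79.55 tilt 0.18 xdir [ 0.983  0.181 -0.003] ydir [ 0.181 -0.983 -0.001]
shift units [0.0159 0.0118 0.4938]
plunger side 49 [ 0.5072 -0.0473  0.11  ] [ 0.5279 -0.0291  0.1333]
```

View pics/pre.png

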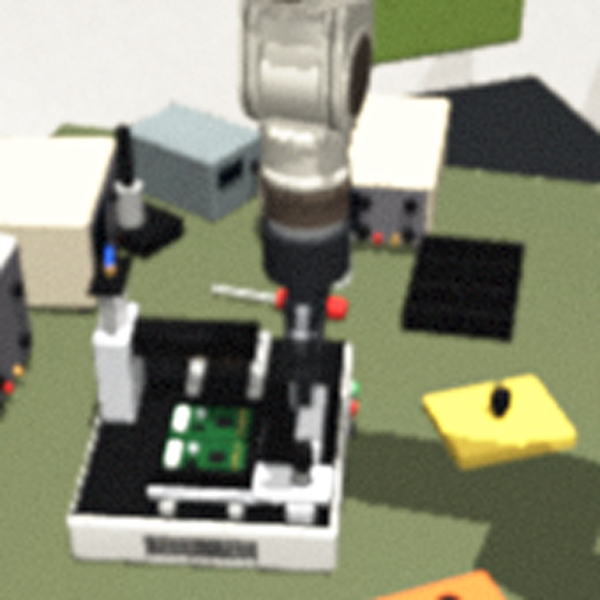

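The open jaws stand over the plunger knob, which is at about (305,455) in the crop. Descending onto it and closing.

>>> {"api": "apply_moves", "payload": {
  "steps": [
    [[0.012, 0.006, 0.03], [0, 0, 0], 0.6],
    [[0.01, 0.006, 0.06], [0, 0, 0], 0.6],
    [[0, 0, 0.09], [0, 0, 0], 0.6],
    [[0, 0, 0.09], [0, 0, 0], 0.6],
    [[0, 0, 0.09], [0, 0, 0], 0.6],
    [[0, 0, 0.07], [0, 0, 0], 0.6],
    [[0, 0, 0.04], [0, 0, 0], 0.6],
    [[0, 0, 0.02], [0, 0, 0], 0.6]
  ]
}}

```text
clock: 12.4
eef_pos: [0.5162, -0.0409, 0.1153]
tool_rot: [0.996, 0.092, -0.002, -0.0]
ft_force: [0.2, -0.3, -0.4]
grip_width: 0.0513
grasp_force: 0.0
```

>>> {"api": "apply_moves", "payload": {
  "steps": [
    [[0, 0, 0], [0, 0, 0], 0.5],
    [[0, 0, 0], [0, 0, 0], 0.4],
    [[0, 0, 0], [0, 0, 0], 0.35],
    [[0, 0, 0], [0, 0, 0], 0.3],
    [[0, 0, 0], [0, 0, 0], 0],
    [[0, 0, 0], [0, 0, 0], 0],
    [[0, 0, 0], [0, 0, 0], 0],
    [[0, 0, 0], [0, 0, 0], 0]
  ]
}}

```text
clock: 13.07
eef_pos: [0.5183, -0.0412, 0.1186]
tool_rot: [0.996, 0.091, 0.001, 0.0]
ft_force: [-0.6, -0.9, 6.4]
grip_width: 0.023
grasp_force: 58.9
```

```bash
python3 -c "
from h import *
go([.516,-.041,.128])"
```

```text
t 13.0667 pos [ 0.5183 -0.0412  0.1186] j [-0.079  0.371 -0.168  1.029 -0.     2.879] F [-0.63 -0.89  6.37] w 0.023 g 58.9
tool y yaw -79.51 tilt 0.16 xdir [0.983 0.182 0.002] ydir [ 0.182 -0.983  0.001]
shift units [-0.0108 -0.0032 -0.0471]
```

>>> {"api": "apply_moves", "payload": {
  "steps": [
    [[0, 0, -0.015], [0, 0, 0], 0],
    [[0, 0, -0.015], [0, 0, 0], 0],
    [[0, 0, -0.015], [0, 0, 0], 0],
    [[0, 0, -0.01], [0, 0, 0], 0],
    [[0, 0, -0.01], [0, 0, 0], 0],
    [[0, 0, 0], [0, 0, 0], 0],
    [[0, 0, 0], [0, 0, 0], 0],
    [[0, 0, 0], [0, 0, 0], 0]
  ]
}}

```text
clock: 13.73
eef_pos: [0.518, -0.0408, 0.1298]
tool_rot: [0.996, 0.092, 0.0, -0.0]
ft_force: [5.3, -0.7, -9.4]
grip_width: 0.0231
grasp_force: 59.1
```

```bash
python3 -c "
from h import *
go([.5325,-.120,.131])"
```

```text
t 13.7333 pos [ 0.518  -0.0408  0.1298] j [-0.079  0.361 -0.151  1.059  0.     2.879] F [ 5.32 -0.68 -9.41] w 0.0231 g 59.1
tool y yaw -79.49 tilt 0.04 xdir [0.983 0.182 0.001] ydir [ 0.182 -0.983 -0.   ]
shift units [-0.0008  0.4026 -0.0058]
```

>>> {"api": "apply_moves", "payload": {
  "steps": [
    [[0, 0, -0.006], [0, 0, 0], 0],
    [[0, 0.03, 0], [0, 0, 0], 0],
    [[0, 0.06, 0], [0, 0, 0], 0],
    [[0, 0.06, 0], [0, 0, 0], 0],
    [[0, 0.06, 0], [0, 0, 0], 0],
    [[0, 0.06, 0], [0, 0, 0], 0],
    [[0, 0.06, 0], [0, 0, 0], 0],
    [[0, 0.03, 0], [0, 0, 0], 0]
  ]
}}

```text
clock: 14.4
eef_pos: [0.5311, -0.1115, 0.1307]
tool_rot: [0.996, 0.092, 0.0, -0.001]
ft_force: [5.1, 1.9, -7.8]
grip_width: 0.0229
grasp_force: 59.5
```

```bash
python3 -c "
from h import *
go(np.array([.518,-.0408,.131])+.08*np.array([.182,-.983,0]))
"
```

```text
t 14.4 pos [ 0.5311 -0.1115  0.1307] j [-2.080e-01  4.020e-01 -8.500e-02  1.084e+00  2.000e-03  2.750e+00] F [ 5.07  1.9  -7.83] w 0.0229 g 59.5
tool y yaw -79.49 tilt 0.14 xdir [0.983 0.182 0.001] ydir [ 0.182 -0.983 -0.002]
shift units [-0.0002  0.0402 -0.0018]
```

Carriage rides along at 72 mm. Next, the last 8 mm.

>>> {"api": "apply_moves", "payload": {
  "steps": [
    [[0, 0.02, 0], [0, 0, 0], 0],
    [[0, 0.01, 0], [0, 0, 0], 0],
    [[0, 0.01, 0], [0, 0, 0], 0],
    [[0, 0, 0], [0, 0, 0], 0],
    [[0, 0, 0], [0, 0, 0], 0],
    [[0, 0, 0], [0, 0, 0], 0],
    [[0, 0, 0], [0, 0, 0], 0],
    [[0, 0, 0], [0, 0, 0], 0]
  ]
}}

```text
clock: 15.07
eef_pos: [0.5325, -0.1187, 0.1307]
tool_rot: [0.996, 0.092, 0.0, -0.001]
ft_force: [5.1, 1.1, -8.0]
grip_width: 0.023
grasp_force: 59.5
```

```bash
python3 -c "
from h import *
go(np.array([.518,-.0408,.131])+.08*np.array([.182,-.983,0]))
"
```

```text
t 15.0667 pos [ 0.5325 -0.1187  0.1307] j [-2.200e-01  4.070e-01 -7.700e-02  1.087e+00  2.000e-03  2.737e+00] F [ 5.11  1.12 -8.03] w 0.023 g 59.5
tool y yaw -79.46 tilt 0.11 xdir [0.983 0.183 0.001] ydir [ 0.183 -0.983 -0.002]
shift units [-0.0002  0.0036 -0.0015]
```

>>> {"api": "apply_moves", "payload": {
  "steps": [
    [[0, 0.004, 0], [0, 0, 0], 0],
    [[0, 0, 0], [0, 0, 0], 0],
    [[0, 0, 0.01], [0, 0, 0], 0],
    [[0, 0, 0.01], [0, 0, 0], 0],
    [[0, 0, 0.01], [0, 0, 0], 0],
    [[0, 0, 0.01], [0, 0, 0], 0],
    [[0, 0, 0], [0, 0, 0], 0],
    [[0, 0, 0], [0, 0, 0], 0]
  ]
}}

```text
clock: 15.73
eef_pos: [0.5326, -0.1195, 0.1229]
tool_rot: [0.996, 0.092, 0.0, -0.001]
ft_force: [5.7, 0.9, -6.7]
grip_width: 0.0229
grasp_force: 59.7
```

```bash
python3 -c "
from h import *
go(np.array([.518,-.0408,.1186])+.08*np.array([.182,-.983,0]))
"
```

```text
t 15.7333 pos [ 0.5326 -0.1195  0.1229] j [-2.220e-01  4.150e-01 -8.700e-02  1.069e+00  2.000e-03  2.736e+00] F [ 5.74  0.9  -6.73] w 0.0229 g 59.7
tool y yaw -79.45 tilt 0.11 xdir [0.983 0.183 0.001] ydir [ 0.183 -0.983 -0.002]
shift units [-0.0002 -0.0001  0.0217]
```

>>> {"api": "apply_moves", "payload": {
  "steps": [
    [[0, 0, 0.006], [0, 0, 0], 0],
    [[0, 0, 0.006], [0, 0, 0], 0],
    [[0, 0, 0.006], [0, 0, 0], 0],
    [[0, 0, 0.006], [0, 0, 0], 0],
    [[0, 0, 0.004], [0, 0, 0], 0],
    [[0, 0, 0.004], [0, 0, 0], 0],
    [[0, 0, 0], [0, 0, 0], 0],
    [[0, 0, 0], [0, 0, 0], 0]
  ]
}}

```text
clock: 16.4
eef_pos: [0.5328, -0.1202, 0.1186]
tool_rot: [0.996, 0.092, 0.001, 0.0]
ft_force: [1.6, 2.6, 5.7]
grip_width: 0.0233
grasp_force: 60.9
```

```bash
python3 -c "
from h import *
go(np.array([.518,-.0408,.1186])+.08*np.array([.182,-.983,0]))
"
```

```text
t 16.4 pos [ 0.5328 -0.1202  0.1186] j [-2.220e-01  4.180e-01 -9.400e-02  1.056e+00  1.000e-03  2.736e+00] F [1.6  2.61 5.73] w 0.0233 g 60.9
tool y yaw -79.48 tilt 0.14 xdir [0.983 0.183 0.002] ydir [ 0.183 -0.983  0.   ]
shift units [-0.0007 -0.004  -0.    ]
```

Knob height is back to the home reading of 0.1186 with the pin bottomed, and the slide reads about 80.8 mm. One last look before I hand in.

```bash
python3 - <<'E'
from h import *
im,d=camera("side"); P=cloud("side",d)
q=P[(abs(P[:,:,0]-.479)<.03)&(abs(P[:,:,1]-.316)<.03)&(P[:,:,2]>.026)&(P[:,:,2]<.08)];print("knob",q.mean(0).round(4),q[:,2].max())
cv2.imwrite("pics/end.png",cv2.resize(im[110:350,170:350],(600,600*240//180)[:2] if 0 else (450,600),interpolation=cv2.INTER_CUBIC)[:,:,::-1])
go([.5326,-.1195,.1186])
E
```

```text
knob [0.4821 0.3202 0.05  ] 0.058776823236905584
t 16.45 pos [ 0.5329 -0.1202  0.1186] j [-2.220e-01  4.180e-01 -9.400e-02  1.056e+00  1.000e-03  2.736e+00] F [1.73 2.25 6.77] w 0.023 g 60.9
tool y yaw -79.49 tilt 0.14 xdir [0.983 0.182 0.002] ydir [ 0.182 -0.983  0.   ]
shift units [-0.0006 -0.0039 -0.0001]
```

View pics/end.png

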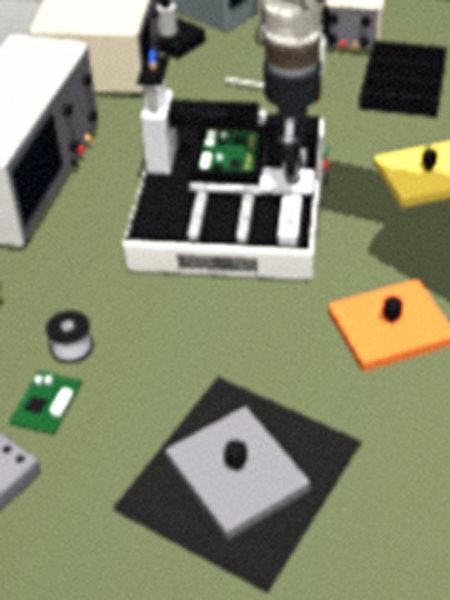

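The cover is on the mat at (236,468). The carriage has moved under the probe head, with the gripper holding the knob at (290,165).

```bash
python3 -c "
from workcell import bot
print(bot.job_done())"
```

```text
the job is handed in; nothing more can be done
None
```

The job is handed in at about 16.5 s of the 54 s, verdict not shown: the dust cover lies flat near the middle of the mat, and the carriage measures about 80.8 mm along with the pin home and the plunger knob still held at about 60 N grip.

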